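# Push the drip tray home between the columns of the beer tower

### The arm

A 6-joint arm with a two-finger parallel gripper is mounted at the origin on the work surface. World frame = base frame: x ahead of the robot, y to its left, z up, the work surface at z = 0. Lengths are in m, angles in degrees, forces in N, time in s.
With the tool pointing down it reaches from about 0.375 to 0.9 m from the base axis. Payload 3.1 kg.
Tool frame: the origin (TCP) lies midway between the tips of the shut fingers; the grasp point (between the pads) lies bot.pinch_z behind it (bot.pinch_z is the distance from the TCP to the grasp point, in m); z points along the fingers, y is the direction in which the jaws open and shut (so a half turn about z gives the same grasp; the last joint's range is limited). The gripper opens to 87 mm and grips with 3 to 60 N. Pads are 19 mm wide; open, the fingers measure 117 mm over their backs; the gripper's body (75 mm by 190 mm) begins 51 mm behind the grasp point.
Start: joints at [-76.175, 30.224, 82.088, -0, 67.689, -10.227], TCP at [0.255, -0.571, 0.223] pointing down, gripper open.
Joint ranges: [-176.69, 176.69], [-43.24, 126.21], [12.49, 139.97], [-82, 262], [0, 151.66], [-163.58, 163.58]. Speed limits (degrees/s): [159.86, 159.86, 180, 180, 180, 180].

### API

Orientations are given as a 3x3 rotation matrix whose columns are the frame's x, y, z axes.
In Python, from rig import bot gives the robot as it stands.
- The arm moves only by the tool apply_moves, never from a script. Its argument "motion" is text: rows parted by semicolons, each of 7 numbers parted by spaces: the shift along the tool's x, y, z in m, then the turn, a rotation vector about the tool's x, y, z in degrees, then the finger opening in m, from 0 to 0.087. A call has exactly 8 rows; each row is the pose to reach, as a shift and turn from the pose commanded when the call began, along the tool's axes at that moment; what a row does not reach only later rows make up. A row lasts 1/8 s, in which the tool goes at most 62.5 mm and 10.7 degrees, less where a joint would pass 70% of its speed; a pose out of reach is approached as far as the arm can. A call with a gripper value outside its range is refused whole. The fingers move at their own pace and stop on an object; the grip force is fixed at half the most. Time passes only in rows, so rows that repeat a pose let the fingers close, or fill a call up. It gives the time, the measured TCP pose, the force and the opening at its end, in the units of the state.
- bot.read_state(): the state, without advancing time (a new reading comes with each control period).
- bot.capture(name): name is "scene" or "top" or "wrist"; returns the picture (384x512x3 uint8, red, green, blue); there is no depth.
- bot.get_calibration(name): a dict with "fx", "fy", "cx", "cy" (pixels), "D" ([k1, k2, p1, p2, k3] as OpenCV has them; the pictures are not rectified), "rvec" (rotation vector, rad) and "tvec" (3), from world to camera coordinates, as OpenCV has them. Camera axes: x right, y down, z forward; pixel columns grow to the right and rows downward; lengths in m; the calibration is good to about 2 mm. A picture is of the moment at which its call begins: read the wrist's pose just before it. get_calibration takes no time and is no camera call; for the wrist camera it gives the pose at the moment of the call.
- bot.hand_in(): hands the job in, once; it reports no verdict.
Trained networks look in the newest picture that a camera, given by its name, has taken for a name from the list of things; names that differ only in an ending like _2 or _b are one class to them, and where a whole thing is asked for, a point or a joint stands for the part that bears it (a point fixed in the world has none). Each returns a list of dicts, best first, with "p" (0 to 1); they miss things now and then, are a little off and sometimes report something else, mostly with a low value. They report only what shows in the picture. A call takes as long as a camera call.
- bot.find_in(name, camera): "point" ([x, y, z] in m, in world coordinates, good to about 4 mm: the middle of the surface that is visible of it).
The state is a dict: "time_s": time; "joint_positions": joint angles; "qvel": joint speeds; "tau": joint torques, N m; "position": TCP position; "tcp_rot": TCP orientation; "force": force on the tool from outside, world axes, zero at the start; "moment": the same for the moment, N m; "opening": opening from 0.0 (shut) to 1.0 (fully open).
Only numpy, scipy, OpenCV 4.12 (cv2) and the standard library are available. Lean on these libraries where they do the work, as an engineer would, in place of code of your own. Each camera call takes 0.05 s, during which the arm holds its last target.

### The job

The full drip tray is standing on the bar in front of the two-column beer tower. Line it up and push it along the bar top between the two column feet, under the taps, until its far side lies flat against the low splash guard behind the columns, then take your hand away. Push it only: do not lift or tip it, as it would spill, and leave the glasses and other bar things where they stand.

Things in the scene. Friction and masses are not known exactly. Their poses are not given: they have to be found in the camera images.
- tower: Fixed two-column stainless beer tower. Origin on the bar top midway between the column axes (at y = +140 and -140 mm); x axis: the direction in which the tray is pushed in, away from the robot; y left, z up. Columns 60 mm in diameter, 390 mm high, in wider foot collars; a level tube, 76 mm in diameter, axis 420 mm up, joins their tops and carries two taps on its near side
- foot_left (a point): Top centre of the left column's round foot collar, 72 mm in diameter, 45 mm high. The free gap between the two collars is 208 mm wide
- foot_right (a point): Top centre of the right column's foot collar, the same size
- spouts (a point): Midway between the two tap spouts (at y = +55 and -55 mm in the tower's frame), at the height of their lower ends, 291 mm above the bar top. The taps reach 92 mm out from the column axes towards the robot; their handles rise to 590 mm. Keep arm and hand clear of them
- guard_face (a point): Middle of the near face of the splash guard, 15 mm above the bar top: a fixed straight upright steel strip along the tower's y axis, 304 mm long, 34 mm high, its near face 55 mm beyond the column axes
- tray: Loose stainless drip tray, closed on top by its grille, 220 mm along its x axis, 200 along y, 30 high, flat upright sides, corners rounded to 12 mm. Origin: centre of its underside. x points away from the robot, within about 0.25 rad of the tower's x at the start. Starts wholly in front of the columns, up to 40 mm off their middle. 0.4 to 0.85 kg; slides flat; home at x = -55 mm in the tower's frame
- tray_far (a point): Middle of the far side of the tray (+x end, 110 mm from its origin), 15 mm above the bar top
- tray_near (a point): Middle of the near side of the tray (-x end, 110 mm from its origin), 15 mm above the bar top: the side to push for sliding it home
- pint: Bystander: empty straight glass, 82 mm in diameter, 150 mm high, standing just outside the left column. Origin at the centre of its underside
- mug: Bystander: glass beer mug, 88 mm in diameter, 135 mm high, standing just outside the right column, its handle to the right. Origin at the centre of its underside
- bottle: Bystander: brown bottle, 62 mm in diameter, 225 mm high, to the left of the tower and the tray. Origin at the centre of its underside
- coasters: Bystander: stack of round coasters, 94 mm in diameter, 19 mm high, to the left of the tray. Origin at the centre of its underside
- shot: Bystander: shot glass, 48 mm in diameter, 62 mm high, to the right of the tray. Origin at the centre of its underside
- jigger: Bystander: steel double-cone measure, 42 mm in diameter, 88 mm high, to the right of the tray and nearer the robot. Origin at the centre of its underside
- opener: Bystander: flat steel bottle opener, 164 by 40 by 5 mm, lying to the left of the tray and nearer the robot. Origin at the centre of its underside

How it is judged (in metres and radians):
On the way:
1. the tray's far side has entered between the two columns from the robot's side (x of tray_far in the frame of tower between -0.01 and 0.045 m and y of tray_far in the frame of tower between -0.03 and 0.03 m and height (world z) of tray below 0.008 m), for 0.05 s.
At the end, for the whole second after the job is handed in: The tray lies flat and still on the bar top between the column feet, the middle of its far side within 4 mm of the splash guard and square to it within 0.035 rad (2 degrees) (x of tray_far in the frame of tower between 0.051 and 0.058 m and y of tray_far in the frame of tower between -0.01 and 0.01 m and angle between the x axis of tray and the x axis of tower, either way round below 0.035 rad and height (world z) of tray below 0.004 m and angle between tray's own z axis and vertical below 0.03 rad and linear speed of tray below 0.01 m/s); the robot touches nothing.
It fails at once if the tray is lifted more than 12 mm off the bar top (height (world z) of tray above 0.012 m).
It fails at once if the tray is tipped by more than 0.1 rad (angle between tray's own z axis and vertical above 0.1 rad).
It fails at once if a bystander is moved more than 20 mm (distance of any of pint, mug, bottle, coasters, shot, jigger, opener from where it was at the start of the episode above 0.02 m).
It fails at once if a glass, the bottle or the measure is knocked over (angle between any of pint, mug, bottle, shot, jigger's own z axis and vertical above 0.4 rad).
It also fails if it takes over 70 s, if anything falls off the work surface, if the arm or the gripper's body presses on something with over 40 N, if the wrist force passes 120 N, or if a joint passes its speed limit or range.

## Working session

There is one attempt and no reset: what is moved stays moved. The work goes in short steps, Python scripts to look and compute and a tool call to move; the robot and the scene stay as the last step left them, time stands still between calls to the robot, and variables do not carry over. Pictures are saved under pics/ and viewed, and the job is handed in when it is done.

Besides the shell and the picture viewer there is one more tool, called after ">>>" as name(argument=value, ...) on one line, values as JSON. apply_moves: Moves the arm, as the interface text tells. Its arguments: {"type":"object","properties":{"motion":{"type":"string"}},"required":["motion"]}

```bash
mkdir -p pics; ls; python3 - <<'E'
from rig import bot
import cv2,numpy as np
s=bot.read_state(); print(s['time_s'],s['position'],s['tcp_rot'],s['opening'],bot.pinch_z)
for c in ['scene','top']:
    im=bot.capture(c); cv2.imwrite(f'pics/{c}0.png',im[:,:,::-1])
    cal=bot.get_calibration(c); R,_=cv2.Rodrigues(np.array(cal['rvec']));print(c,cal['fx'],-R.T@np.array(cal['tvec']))
    for n in ['tower','foot_left','foot_right','guard_face','tray','tray_far','tray_near','spouts','pint','mug','bottle','coasters','shot','jigger','opener']:
        r=bot.find_in(n,c); print(n,[(np.round(d['point'],3).tolist(),round(d['p'],2)) for d in r[:2]])
E
```

```text
pics
0.0 [ 0.25460481 -0.5700064   0.22159848] [[ 9.13148046e-01  4.07627743e-01 -5.18843245e-04]
 [ 4.07627914e-01 -9.13145822e-01  2.04729379e-03]
 [ 3.60754206e-04 -2.08097731e-03 -9.99997770e-01]] 0.9991648170010667 0.0187
scene 448.7281886069613 [0.31845197 0.79254241 1.21013591]
tower [([0.713, 0.06, 0.43], 0.7)]
foot_left [([0.713, 0.061, 0.43], 0.69)]
foot_right [([0.71, 0.059, 0.432], 0.88)]
guard_face [([0.715, 0.062, 0.431], 0.92), ([0.512, -0.314, 0.048], 0.37)]
tray [([0.547, 0.033, 0.031], 0.79), ([0.713, 0.059, 0.433], 0.51)]
tray_far [([0.549, 0.03, 0.028], 0.96), ([0.592, 0.313, 0.141], 0.5)]
tray_near [([0.712, 0.06, 0.432], 0.69)]
spouts [([0.713, 0.064, 0.43], 0.9), ([0.721, -0.21, 0.088], 0.17)]
pint [([0.678, 0.228, 0.108], 0.97), ([0.354, 0.331, 0.001], 0.57)]
mug [([0.72, -0.209, 0.089], 0.55)]
bottle [([0.592, 0.312, 0.142], 0.68)]
coasters [([0.46, 0.268, 0.02], 0.95)]
shot [([0.656, -0.282, 0.041], 0.68), ([0.713, 0.063, 0.43], 0.49)]
jigger [([0.516, -0.315, 0.05], 0.72)]
opener [([0.352, 0.329, 0.004], 0.96), ([0.547, 0.032, 0.031], 0.53)]
top 366.6926249277708 [0.43789791 0.00868017 1.18559046]
tower [([0.725, 0.003, 0.45], 0.63)]
foot_left [([0.727, 0.005, 0.446], 0.7), ([0.683, 0.247, 0.095], 0.36)]
foot_right [([0.725, 0.0, 0.456], 0.6)]
guard_face [([0.722, 0.003, 0.448], 0.65)]
tray [([0.552, 0.016, 0.031], 0.97)]
tray_far [([0.547, 0.018, 0.028], 0.84)]
tray_near [([0.548, 0.018, 0.029], 0.73)]
spouts [([0.726, 0.002, 0.45], 0.65), ([0.748, -0.248, 0.08], 0.44)]
pint [([0.682, 0.246, 0.095], 0.76)]
mug [([0.746, -0.249, 0.082], 0.92)]
bottle [([0.594, 0.285, 0.146], 0.96), ([0.727, 0.004, 0.448], 0.17)]
coasters [([0.462, 0.26, 0.023], 0.86), ([0.516, -0.318, 0.084], 0.42)]
shot [([0.66, -0.297, 0.031], 0.5)]
jigger [([0.517, -0.32, 0.087], 0.55)]
opener [([0.352, 0.323, 0.008], 0.9)]
```

View pictures.

View pics/scene0.png

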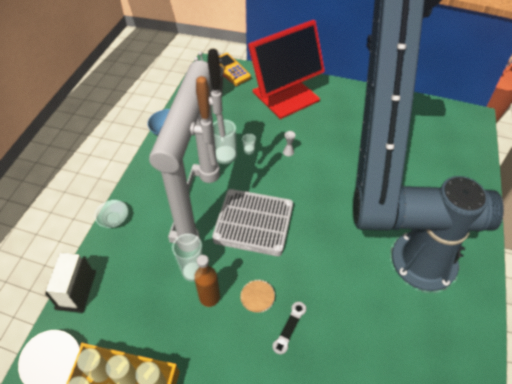

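View pics/top0.png

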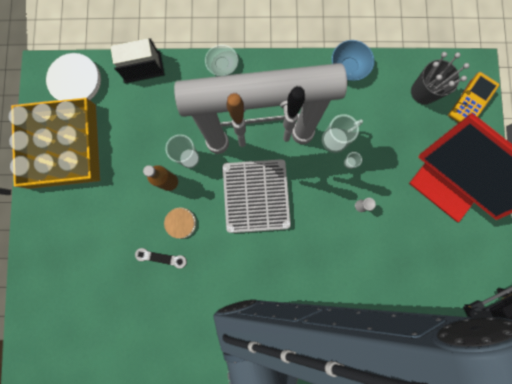

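The scene view shows the tray (about 255,220) in front of the tower, with the pint, bottle and coasters on one side and the mug, shot glass and jigger on the other. In the top view the tray is at (256,196) and the feet are near (215,140) and (305,132). I'll enlarge that area.

```bash
python3 - <<'E'
import cv2
a=cv2.imread('pics/top0.png')[50:250,140:380]; cv2.imwrite('pics/top0z.png',cv2.resize(a,None,fx=3,fy=3,interpolation=cv2.INTER_CUBIC)[:600])
a=cv2.imread('pics/scene0.png')[110:270,140:310]; cv2.imwrite('pics/scene0z.png',cv2.resize(a,None,fx=3.7,fy=3.7,interpolation=cv2.INTER_CUBIC)[:600])
E
```

```text
(no output)
```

View pics/top0z.png

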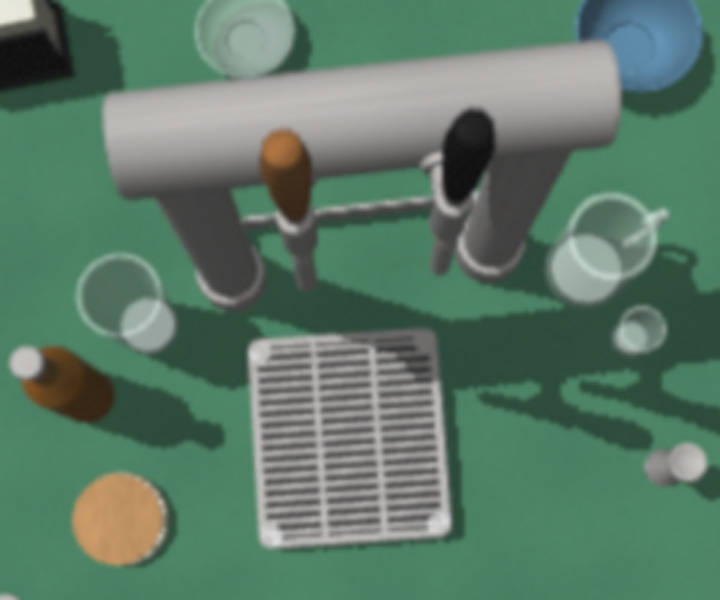

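View pics/scene0z.png

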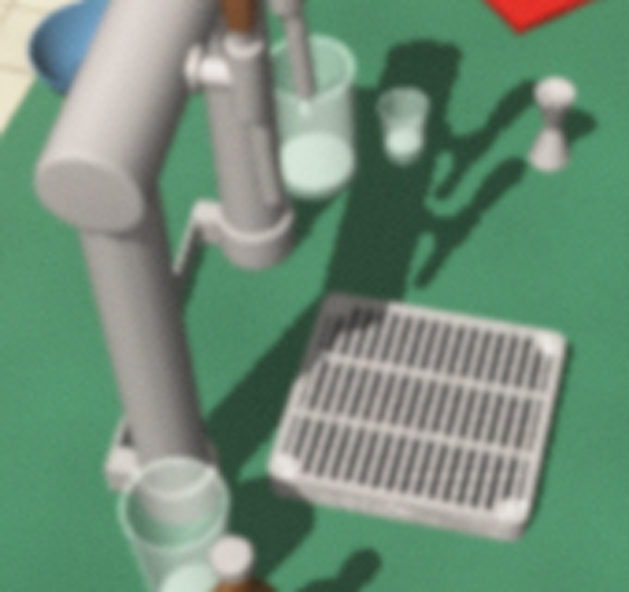

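```bash
cat > h.py <<'E'
from rig import bot
import cv2,numpy as np
from scipy.optimize import least_squares
def cal(c):
    k=bot.get_calibration(c); K=np.array([[k['fx'],0,k['cx']],[0,k['fy'],k['cy']],[0,0,1.]])
    return K,np.array(k['D'],float),np.array(k['rvec'],float),np.array(k['tvec'],float)
def proj(c,P,k=None):
    K,D,r,t=k or cal(c); return cv2.projectPoints(np.atleast_2d(np.array(P,float)),r,t,K,D)[0][:,0]
def unproj(c,uv,z,k=None):
    K,D,r,t=k or cal(c); R=cv2.Rodrigues(r)[0]
    n=cv2.undistortPoints(np.array(uv,float).reshape(-1,1,2),K,D)[:,0]
    d=np.c_[n,np.ones(len(n))]@R; C=-R.T@t
    return C+d*((z-C[2])/d[:,2])[:,None]
def T(p,P):
    x,y,a=p; c,s=np.cos(a),np.sin(a); P=np.atleast_2d(np.array(P,float))
    return np.c_[x+c*P[:,0]-s*P[:,1],y+s*P[:,0]+c*P[:,1],P[:,2]]
E
python3 - <<'E'
from h import *
zz=lambda L:[(a/3+140,b/3+50) for a,b in L]
L=dict(left=[(250,360),(262,530)],right=[(436,345),(449,520)],far=[(265,341),(425,331)],near=[(275,547),(440,537)])
W={k:unproj('top',zz(v),.03)[:,:2] for k,v in L.items()}
def res(p):
    x,y,a=p;o=[]
    for k,n,d in [('left',(0,1),.1),('right',(0,-1),.1),('far',(1,0),.11),('near',(-1,0),.11)]:
        c,s=np.cos(a),np.sin(a); N=np.array([c*n[0]-s*n[1],s*n[0]+c*n[1]])
        o+=list((W[k]-[x,y])@N-d)
    return o
f=least_squares(res,[.55,.016,0]); print('tray',f.x,np.round(f.fun*1000,1))
# collars, tube
P=unproj('top',zz([(108,95),(610,42),(122,195),(620,140)]),.42); print(P[:,:2])
c=unproj('top',zz([(200,285),(215,301),(237,307),(255,292),(263,262),(461,255),(474,272),(490,278),(508,273),(523,252)]),.045);print(np.round(c,3))
for q in (c[:5],c[5:]):
    g=least_squares(lambda p:np.hypot(*(q[:,:2]-p).T)-.036,q.mean(0)[:2]+[.02,0]);print(g.x,np.round(g.fun*1000,1))
g=unproj('top',zz([(250,220),(420,203)]),.034);print('guard',g)
def rt(p):
    t=T(p,[(0,.14,.045),(0,-.14,.045)])
    return (np.r_[np.hypot(*(c[:5,:2]-t[0,:2]).T),np.hypot(*(c[5:,:2]-t[1,:2]).T)]-.036)
f=least_squares(rt,[.7,0,0]);print('tower',f.x,np.round(f.fun*1000,1), T(f.x,[(0.055,.1,0),(.055,-.1,0),(-.055,0,0)]))
E
```

```text
tray [0.54661072 0.01552887 0.06090513] [-0.2 -2.5 -1.2 -1.6 -0.3 -1.  -1.3  0. ]
[[ 0.76093583  0.18679564]
 [ 0.79958387 -0.17910845]
 [ 0.68601643  0.17518592]
 [ 0.72511337 -0.1837758 ]]
[[ 0.709  0.172  0.045]
 [ 0.691  0.156  0.045]
 [ 0.685  0.133  0.045]
 [ 0.701  0.114  0.045]
 [ 0.733  0.106  0.045]
 [ 0.74  -0.104  0.045]
 [ 0.721 -0.118  0.045]
 [ 0.715 -0.135  0.045]
 [ 0.72  -0.154  0.045]
 [ 0.743 -0.17   0.045]]
[0.72267759 0.14015359] [-0.9 -0.8  2.5 -2.1 -0.1]
[ 0.75150174 -0.13679716] [-1.4 -0.2  1.  -0.1 -1.3]
guard [[ 0.78240766  0.12090196  0.034     ]
 [ 0.80018155 -0.06215734  0.034     ]]
tower [ 7.10244404e-01  1.69963272e-04 -8.79502972e-02] [ -0.5  -0.7   2.2  -2.6  -0.5  18.4  -4.4 -18.7  -9.7  18.4] [[ 0.77381552  0.09495242  0.        ]
 [ 0.75624813 -0.10427456  0.        ]
 [ 0.65545699  0.005001    0.        ]]
```

>>> apply_moves(motion="0.034 -0.034 0 0 0 -9 0.087; 0.068 -0.067 0 0 0 -18 0.087; 0.102 -0.101 0 0 0 -27 0.087; 0.136 -0.135 0 0 0 -36 0.087; 0.170 -0.168 0 0 0 -45 0.087; 0.204 -0.202 0 0 0 -54 0.087; 0.239 -0.236 0 0 0 -63 0.087; 0.273 -0.269 0 0 0 -71.9 0.087")

```text
time_s: 2.6
position: [0.395, -0.2125, 0.2228]
tcp_rot: [[-0.108, 0.994, 0.001], [0.994, 0.108, -0.001], [-0.001, 0.001, -1.0]]
force: [-0.0, -0.3, 0.7]
opening: 0.999
```

>>> apply_moves(motion="0.05 0.025 0 0 0 0 0.087; 0.1 0.05 0 0 0 0 0.087; 0.15 0.075 0 0 0 0 0.087; 0.2 0.1 0 0 0 0 0.087; 0.25 0.126 0 0 0 0 0.087; 0.30 0.152 0.02 0 0 0 0.087; 0.346 0.175 0.06 0 0 0 0.087; 0.346 0.175 0.1 0 0 0 0.087")

```text
time_s: 3.6
position: [0.5347, 0.1519, 0.1222]
tcp_rot: [[-0.108, 0.994, 0.005], [0.994, 0.108, 0.001], [0.0, 0.005, -1.0]]
force: [-0.3, -0.1, -0.3]
opening: 1.0
```

```bash
python3 - <<'E'
from h import *
s=bot.read_state(); print(s['position'],s['tcp_rot'],s['force'])
for c in ['wrist','top']:
    im=bot.capture(c); cv2.imwrite(f'pics/{c}1.png',im[:,:,::-1])
print(cal('wrist'))
E
```

```text
[0.5347126  0.15186921 0.12216279] [[-1.08184842e-01  9.94119745e-01  4.68756567e-03]
 [ 9.94130716e-01  1.08181734e-01  9.12387617e-04]
 [ 3.99913562e-04  4.75875953e-03 -9.99988597e-01]] [-0.29710273 -0.09629118 -0.26886768]
(array([[316.26156715,   0.        , 257.67366998],
       [  0.        , 316.26156715, 190.52156612],
       [  0.        ,   0.        ,   1.        ]]), array([-0.07568571,  0.        ,  0.        ,  0.        ,  0.        ]), array([-2.85422824, -0.15478237, -0.00683952]), array([-0.54110244,  0.0822981 ,  0.32155802]))
```

View pics/wrist1.png

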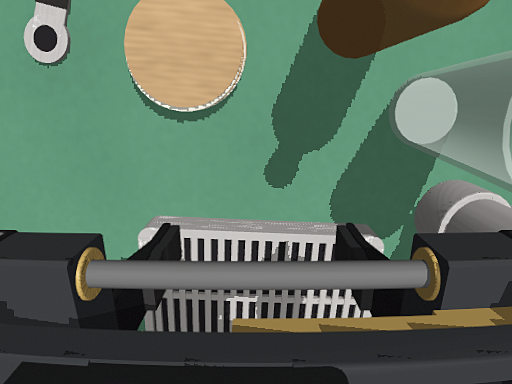

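View pics/top1.png

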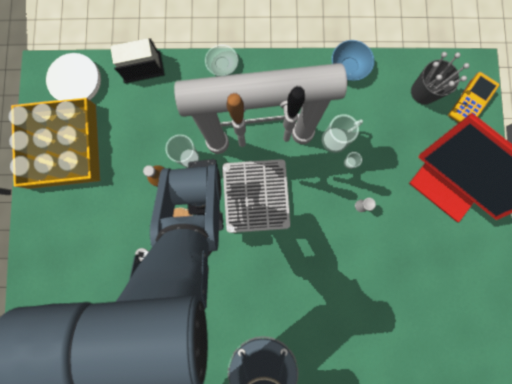

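```bash
python3 - <<'E'
from h import *
K,D,r,t=cal('wrist');R=cv2.Rodrigues(r)[0];print('cam',-R.T@t,R[2])
# tray left edge far top corner line in wrist image
im=cv2.imread('pics/wrist1.png')[190:310,100:430]; cv2.imwrite('pics/w1z.png',cv2.resize(im,None,fx=2.4,fy=2.4,interpolation=cv2.INTER_CUBIC))
print(proj('wrist',T((.5466,.0155,.061),[(-.1,.1,.03),(.1,.1,.03),(-.1,.1,0),(.1,.1,0)])))
print(proj('wrist',T((.7371,.0017,.103),[(0,.14,.045)])))
E
```

```text
cam [0.52294807 0.22588646 0.28011606] [ 0.01981233 -0.27872887 -0.96016545]
[[151.81690984 228.47470825]
 [381.88168461 239.02114025]
 [162.09794033 216.13699475]
 [370.64004395 225.78038216]]
[[486.5379803  233.96072377]]
```

View pics/w1z.png

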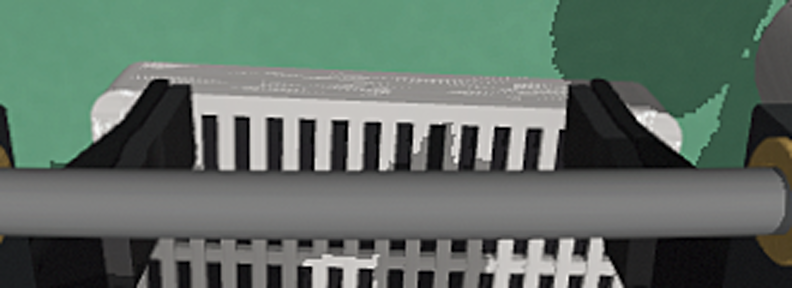

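>>> apply_moves(motion="0 0 0.04 0 0 0 0.087; 0 0 0.08 0 0 0 0.087; 0 0 0.105 0 0 0 0.087; 0 0 0.11 0 0 0 0.087; -0.01 0 0.11 0 0 0 0.087; -0.02 0 0.11 0 0 0 0.087; -0.025 0 0.11 0 0 0 0.087; -0.028 0 0.11 0 0 0 0.087")

```text
time_s: 4.7
position: [0.5354, 0.1206, 0.0133]
tcp_rot: [[-0.102, 0.995, 0.0], [0.995, 0.102, 0.001], [0.001, 0.0, -1.0]]
force: [-1.6, 3.6, 2.2]
opening: 1.0
```

>>> apply_moves(motion="-0.003 0 0 0 0 0 0.087; -0.006 0 0 0 0 0 0.087; -0.010 0 0 0 0 0 0.087; -0.014 0 0 0 0 0 0.087; -0.018 0 0 0 0 0 0.087; -0.022 0 0 0 0 0 0.087; -0.024 0 0 0 0 0 0.087; -0.025 0 0 0 0 0 0.087")

```text
time_s: 5.7
position: [0.5382, 0.0956, 0.0126]
tcp_rot: [[-0.104, 0.995, 0.0], [0.995, 0.104, 0.0], [-0.0, 0.0, -1.0]]
force: [-0.1, 5.0, 2.1]
opening: 0.999
```

```bash
python3 - <<'E'
from h import *
s=bot.read_state(); print(s['position'],s['force'])
for c in ['wrist','top']:
    im=bot.capture(c); cv2.imwrite(f'pics/{c}2.png',im[:,:,::-1])
a=cv2.imread('pics/top2.png')[50:250,140:380]; cv2.imwrite('pics/top2z.png',cv2.resize(a,None,fx=3,fy=3,interpolation=cv2.INTER_CUBIC))
E
```

```text
[0.53820821 0.0956193  0.01255804] [-0.1067765   4.97145726  2.14186065]
```

View pics/wrist2.png

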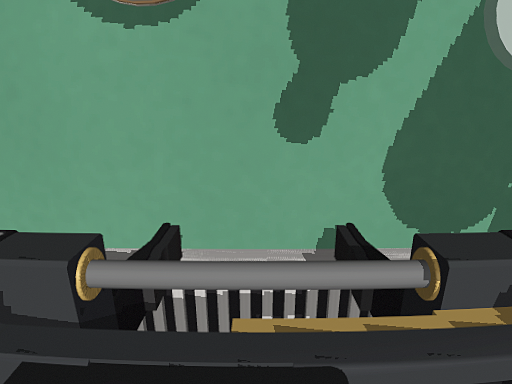

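View pics/top2z.png

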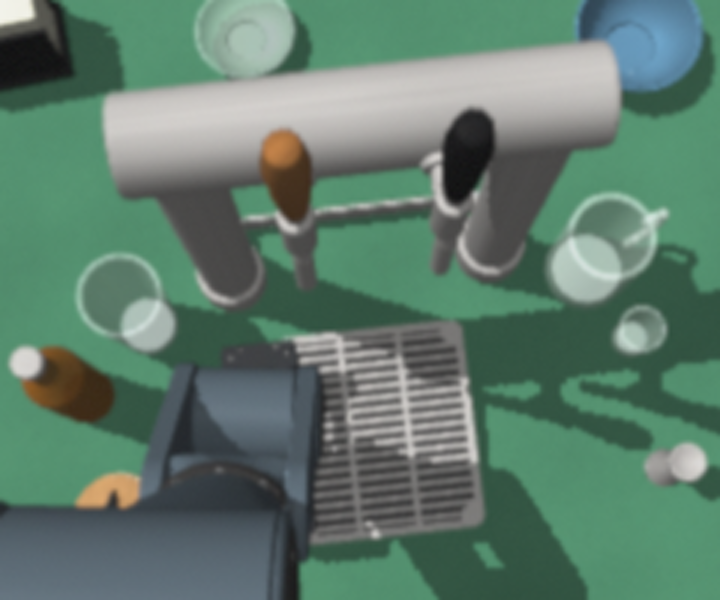

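The wrist view shows the tray's left side (row ~250) flush with both fingers. In the top view its right edge now runs from (461,335) to (483,515) in the zoom. Measuring how much further it needs to go.

```bash
cat >> h.py <<'E'
TW=np.array([.7371,.0017,.103])
def totower(p):
    d=np.array(p[:2])-TW[:2];c,s=np.cos(TW[2]),np.sin(TW[2]);return c*d[0]+s*d[1],-s*d[0]+c*d[1]
def fit(L,off=(140,50),sc=3.,x0=(.55,0,.1),cam='top'):
    Wd={k:unproj(cam,[(a/sc+off[0],b/sc+off[1]) for a,b in v],.03)[:,:2] for k,v in L.items()}
    S=dict(left=((0,1),.1),right=((0,-1),.1),far=((1,0),.11),near=((-1,0),.11))
    def res(p):
        x,y,a=p;o=[];c,s=np.cos(a),np.sin(a)
        for k in Wd:
            n,d=S[k]; o+=list((Wd[k]-[x,y])@np.array([c*n[0]-s*n[1],s*n[0]+c*n[1]])-d)
        return o
    f=least_squares(res,x0); return f.x,np.round(f.fun*1000,1)
E
python3 - <<'E'
from h import *
p,r=fit(dict(right=[(463,345),(484,510)],far=[(300,336),(450,322)],near=[(330,542),(470,528)]))
print(p,r,totower(p),p[2]-TW[2])
print(totower(bot.read_state()['position']))
E
```

```text
[ 0.55302898 -0.01572168  0.09725362] [-1.   1.   0.8 -0.6 -0.3  0.5] (np.float64(-0.1848867409568903), np.float64(0.0015964566898552697)) -0.005746383199232957
(np.float64(-0.18819787818139236), np.float64(0.113781502609823))
```

>>> apply_moves(motion="-0.001 0 0 0 0 0 0.087; -0.002 0 0 0 0 0 0.087; -0.002 0 0 0 0 0 0.087; 0.01 0 0 0 0 0 0.087; 0.03 0 0 0 0 0 0.087; 0.03 0 -0.04 0 0 0 0.087; 0.03 0 -0.09 0 0 0 0.087; 0.03 0 -0.12 0 0 0 0.087")

```text
time_s: 6.8
position: [0.5354, 0.1269, 0.1346]
tcp_rot: [[-0.105, 0.994, 0.002], [0.994, 0.105, -0.0], [-0.001, 0.002, -1.0]]
force: [-0.6, 0.5, 0.3]
opening: 1.0
```

>>> apply_moves(motion="-0.018 -0.017 0 0 0 -10 0.087; -0.036 -0.035 0 0 0 -20 0.087; -0.054 -0.052 0 0 0 -30 0.087; -0.072 -0.07 0 0 0 -40 0.087; -0.09 -0.087 0 0 0 -50 0.087; -0.108 -0.104 0 0 0 -60 0.087; -0.127 -0.122 0 0 0 -70 0.087; -0.145 -0.139 0 0 0 -80 0.087")

```text
time_s: 7.8
position: [0.4111, -0.0327, 0.1325]
tcp_rot: [[-0.998, 0.063, -0.0], [0.063, 0.998, -0.0], [0.0, -0.0, -1.0]]
force: [-0.9, 0.4, 0.7]
opening: 0.999
```

>>> apply_moves(motion="0 0 0 0 0 -9.9 0.087; 0 0 0 0 0 -9.9 0.087; 0 0 0.03 0 0 -9.9 0.087; 0 0 0.06 0 0 -9.9 0.087; 0 0 0.06 0 0 -9.9 0.087; 0 0 0.06 0 0 -9.9 0.087; 0 0 0.06 0 0 -9.9 0.087; 0 0 0.06 0 0 -9.9 0.087")

```text
time_s: 8.8
position: [0.4123, -0.0331, 0.0734]
tcp_rot: [[-0.995, -0.102, 0.002], [-0.102, 0.995, -0.001], [-0.002, -0.001, -1.0]]
force: [0.6, 0.1, 0.5]
opening: 0.999
```

```bash
python3 - <<'E'
from h import *
s=bot.read_state(); print(s['position'],s['force'],totower(s['position']),s['joint_positions'])
for c in ['scene','top']:
    im=bot.capture(c); cv2.imwrite(f'pics/{c}3.png',im[:,:,::-1])
a=cv2.imread('pics/top3.png')[50:250,140:380]; cv2.imwrite('pics/top3z.png',cv2.resize(a,None,fx=3,fy=3,interpolation=cv2.INTER_CUBIC))
E
```

```text
[ 0.41232812 -0.03313053  0.0733525 ] [0.56036285 0.11657801 0.48738705] (np.float64(-0.3266318497124325), np.float64(-0.0012535463780194017)) [-2.01596831e+01  3.13583743e+01  1.19384162e+02  1.16230303e-03
  2.91443016e+01 -1.15999627e+02]
```

View pics/top3z.png

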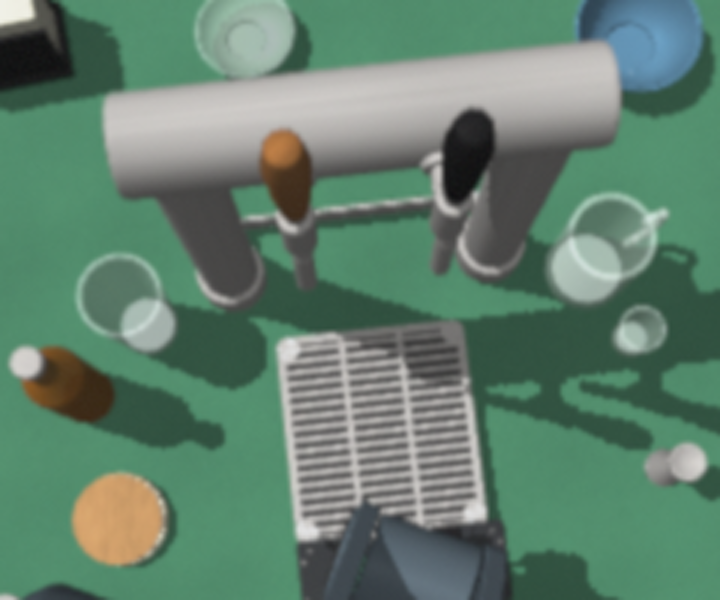

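View pics/scene3.png

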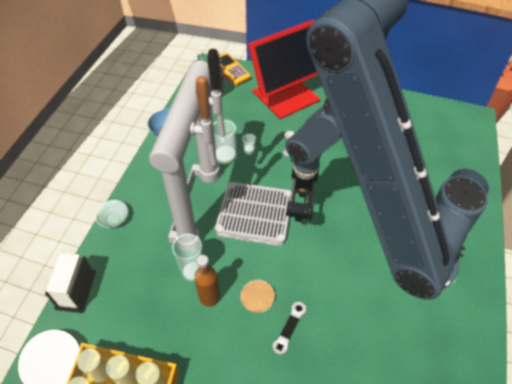

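```bash
python3 - <<'E'
from h import *
p,r=fit(dict(left=[(279,360),(295,520)],right=[(464,345),(486,510)],far=[(300,337),(450,322)]))
print(p,r,totower(p),p[2]-TW[2])
# overlay: tray est, tower collars, home tray
im=cv2.imread('pics/top3.png'); im=cv2.resize(im[50:250,140:380],None,fx=3,fy=3,interpolation=cv2.INTER_CUBIC)
def dr(P,col):
    uv=(proj('top',P)-[140,50])*3+1
    cv2.polylines(im,[np.round(uv).astype(int)],True,col,1)
th=np.linspace(0,2*np.pi,60)
for y in (.14,-.14):
    for z in (0,.045): dr(T(TW,np.c_[.036*np.cos(th),y+.036*np.sin(th),z+0*th]),(0,0,255))
dr(T(TW,[(.055,.152,.034),(.055,-.152,.034)]),(255,0,255))
box=[(.11,.1,.03),(.11,-.1,.03),(-.11,-.1,.03),(-.11,.1,.03)]
dr(T(p,box),(255,0,0))
dr(T(TW,np.array(box)+[-.055,0,0]),(0,255,255))
for y in (.055,-.055): dr(T(TW,[(-.092,y-.005,.291),(-.08,y,.291),(-.092,y+.005,.291)]),(0,255,0))
dr(T(TW,[(-.038,.19,.42),(-.038,-.19,.42)]),(0,0,255))
cv2.imwrite('pics/ov3.png',im)
E
```

```text
[ 0.55273739 -0.01790132  0.1032136 ] [-0.9 -0.3 -1.6  0.4  0.6 -0.6] (np.float64(-0.18540089403136317), np.float64(-0.0005416416073313682)) 0.0002136010302121738
```

View pics/ov3.png

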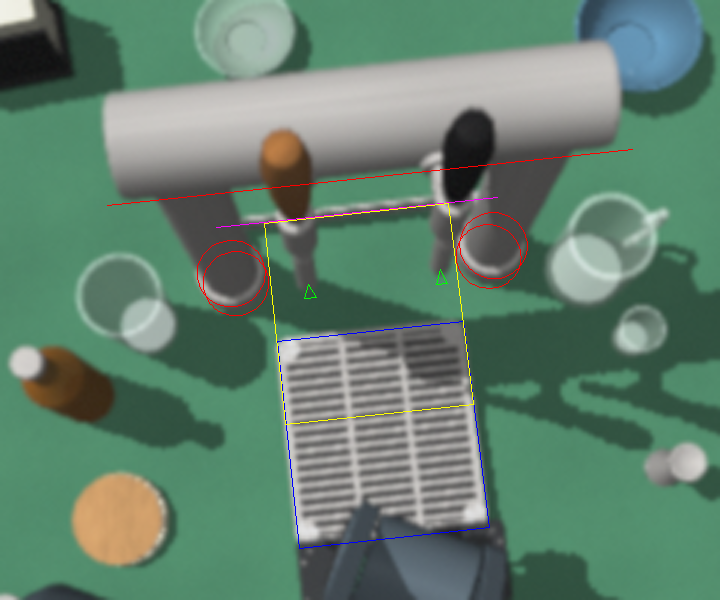

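>>> apply_moves(motion="0 0 0.04 0 0 0 0.087; 0 0 0.06 0 0 0 0.087; -0.008 0 0.06 0 0 0 0.087; -0.014 0 0.06 0 0 0 0.087; -0.018 0 0.06 0 0 0 0.087; -0.022 0 0.06 0 0 0 0.087; -0.028 0 0.06 0 0 0 0.087; -0.034 0 0.06 0 0 0 0.087")

```text
time_s: 9.9
position: [0.4436, -0.0288, 0.0126]
tcp_rot: [[-0.995, -0.102, -0.004], [-0.102, 0.995, 0.001], [0.004, 0.002, -1.0]]
force: [-5.0, -0.2, 2.3]
opening: 1.004
```

>>> apply_moves(motion="-0.005 0 0 0 0 0 0.087; -0.010 0 0 0 0 0 0.087; -0.015 0 0 0 0 0 0.087; -0.02 0 0 0 0 0 0.087; -0.025 0 0 0 0 0 0.087; -0.03 0 0 0 0 0 0.087; -0.034 0 0 0 0 0 0.087; -0.036 0 0 0 0 0 0.087")

```text
time_s: 10.9
position: [0.4821, -0.026, 0.0125]
tcp_rot: [[-0.995, -0.102, 0.001], [-0.102, 0.995, -0.0], [-0.001, -0.0, -1.0]]
force: [-3.2, -0.9, -0.6]
opening: 0.999
```

```bash
python3 - <<'E'
from h import *
s=bot.read_state(); print(s['position'],s['force'],totower(s['position']))
for c in ['scene','top']:
    im=bot.capture(c); cv2.imwrite(f'pics/{c}4.png',im[:,:,::-1])
a=cv2.imread('pics/top4.png')[50:250,140:380]; cv2.imwrite('pics/top4z.png',cv2.resize(a,None,fx=3,fy=3,interpolation=cv2.INTER_CUBIC))
E
```

```text
[ 0.48205788 -0.02598387  0.0124947 ] [-3.18188888 -0.92223365 -0.60119775] (np.float64(-0.25653684037324376), np.float64(-0.0013142353604947317))
```

View pics/top4z.png

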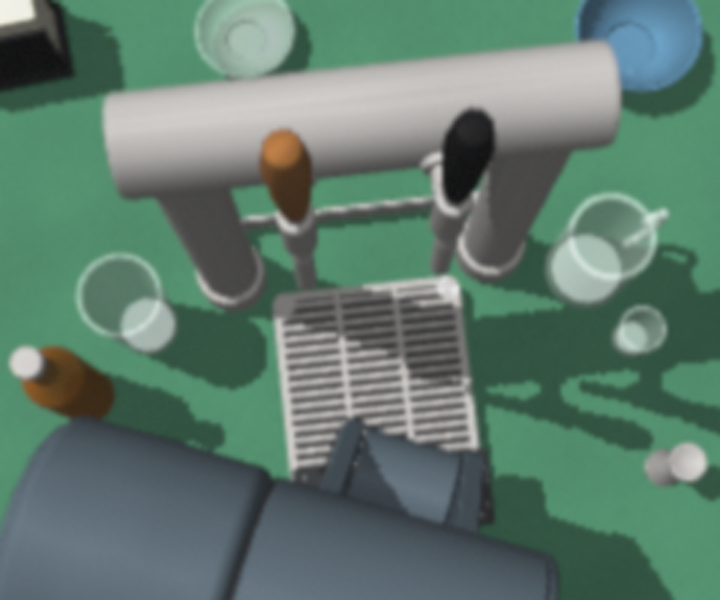

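```bash
python3 - <<'E'
from h import *
p,r=fit(dict(left=[(276,320),(289,450)],right=[(461,300),(478,430)],far=[(290,294),(445,278)]))
print(p,r,totower(p),p[2]-TW[2])
E
```

```text
[ 0.60059421 -0.01472128  0.10271237] [-0.3  0.1 -0.7  0.5  0.3 -0.3] (np.float64(-0.13747074007192964), np.float64(-0.0022990009688558244)) -0.00028763283188729116
```

View pics/scene4.png

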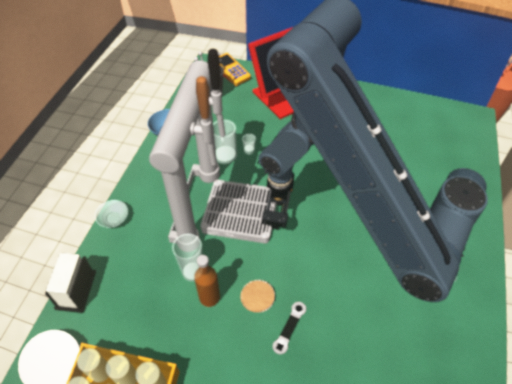

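>>> apply_moves(motion="-0.004 0.0004 0 0 0 0 0.087; -0.008 0.0008 0 0 0 0 0.087; -0.012 0.0012 0 0 0 0 0.087; -0.016 0.0016 0 0 0 0 0.087; -0.019 0.002 0 0 0 0 0.087; -0.022 0.002 0 0 0 0 0.087; -0.023 0.002 0 0 0 0 0.087; -0.023 0.002 0 0 0 0 0.087")

```text
time_s: 12.0
position: [0.5042, -0.0215, 0.0126]
tcp_rot: [[-0.995, -0.102, 0.0], [-0.102, 0.995, 0.0], [-0.0, -0.0, -1.0]]
force: [-2.2, 1.0, 2.0]
opening: 1.001
```

```bash
python3 - <<'E'
from h import *
s=bot.read_state(); print(s['position'],s['force'],totower(s['position']))
for c in ['top']:
    im=bot.capture(c); cv2.imwrite(f'pics/{c}5.png',im[:,:,::-1])
a=cv2.imread('pics/top5.png')[50:250,140:380]; cv2.imwrite('pics/top5z.png',cv2.resize(a,None,fx=3,fy=3,interpolation=cv2.INTER_CUBIC))
E
```

```text
[ 0.50422826 -0.02150005  0.01256893] [-2.21927329  0.9760651   1.99962413] (np.float64(-0.23402294360680836), np.float64(0.0008663109757703416))
```

View pics/top5z.png

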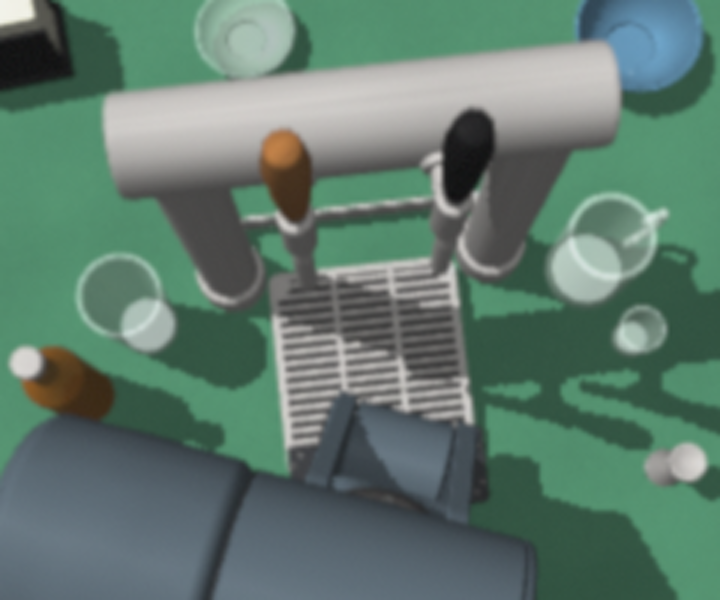

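>>> apply_moves(motion="-0.004 0.0003 0 0 0 0 0.087; -0.008 0.0006 0 0 0 0 0.087; -0.012 0.001 0 0 0 0 0.087; -0.016 0.001 0 0 0 0 0.087; -0.020 0.001 0 0 0 0 0.087; -0.024 0.001 0 0 0 0 0.087; -0.027 0.001 0 0 0 0 0.087; -0.028 0.001 0 0 0 0 0.087")

```text
time_s: 13.05
position: [0.5322, -0.0177, 0.0125]
tcp_rot: [[-0.995, -0.102, 0.0], [-0.102, 0.995, -0.0], [-0.0, -0.0, -1.0]]
force: [-4.1, -0.7, 0.4]
opening: 1.0
```

```bash
python3 - <<'E'
from h import *
s=bot.read_state(); print(s['position'],s['force'],totower(s['position']))
for c in ['top']:
    im=bot.capture(c); cv2.imwrite(f'pics/{c}6.png',im[:,:,::-1])
a=cv2.imread('pics/top6.png')[50:250,140:380]; cv2.imwrite('pics/top6z.png',cv2.resize(a,None,fx=3,fy=3,interpolation=cv2.INTER_CUBIC))
E
```

```text
[ 0.53219572 -0.01772079  0.01252888] [-4.12394229 -0.7071886   0.40578724] (np.float64(-0.20581513063826698), np.float64(0.0017499797473867103))
```

View pics/top6z.png

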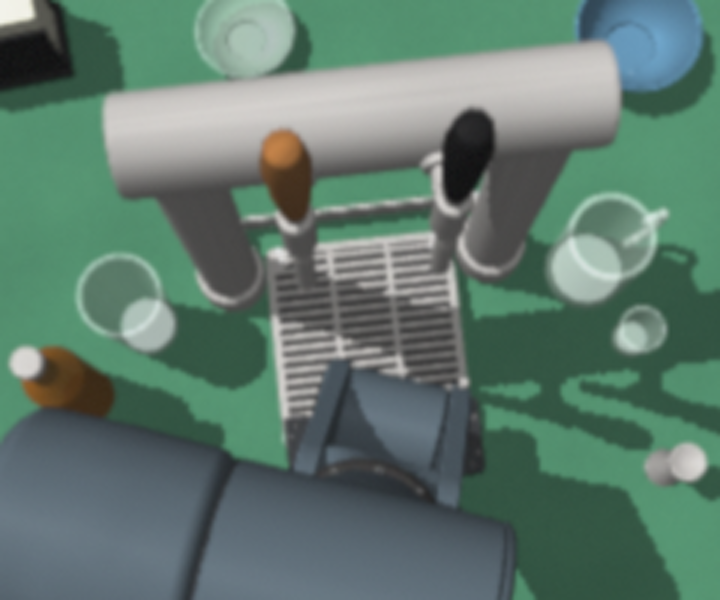

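The top view shows the tray's far side at about row 245, past both collars, with gaps on each side. Forces are still low.

>>> apply_moves(motion="-0.004 0 0 0 0 0 0.087; -0.008 0 0 0 0 0 0.087; -0.012 0 0 0 0 0 0.087; -0.015 0 0 0 0 0 0.087; -0.018 0 0 0 0 0 0.087; -0.020 0 0 0 0 0 0.087; -0.022 0 0 0 0 0 0.087; -0.024 0 0 0 0 0 0.087")

```text
time_s: 14.1
position: [0.5557, -0.0152, 0.0125]
tcp_rot: [[-0.995, -0.102, -0.0], [-0.102, 0.995, 0.0], [0.0, 0.0, -1.0]]
force: [-2.7, 0.6, 0.4]
opening: 0.999
```

>>> apply_moves(motion="-0.001 0 0 0 0 0 0.087; -0.002 0 0 0 0 0 0.087; -0.003 0 0 0 0 0 0.087; -0.004 0 0 0 0 0 0.087; -0.004 0 0 0 0 0 0.087; -0.005 0 0 0 0 0 0.087; -0.005 0 0 0 0 0 0.087; -0.005 0 0 0 0 0 0.087")

```text
time_s: 15.1
position: [0.5609, -0.0147, 0.0126]
tcp_rot: [[-0.995, -0.102, 0.0], [-0.102, 0.995, -0.0], [-0.0, -0.0, -1.0]]
force: [-2.1, 0.1, -1.1]
opening: 0.999
```

```bash
python3 - <<'E'
from h import *
s=bot.read_state(); print(s['position'],s['force'],s['moment'],totower(s['position']))
for c in ['top','scene']:
    im=bot.capture(c); cv2.imwrite(f'pics/{c}7.png',im[:,:,::-1])
a=cv2.imread('pics/top7.png')[50:250,140:380]; cv2.imwrite('pics/top7z.png',cv2.resize(a,None,fx=3,fy=3,interpolation=cv2.INTER_CUBIC))
E
```

```text
[ 0.56085447 -0.01471797  0.01256452] [-2.09299861  0.12387551 -1.06609833] [0.12150032 0.3026915  0.03311019] (np.float64(-0.17699952158642476), np.float64(0.0017902461840665629))
```

View pics/top7z.png

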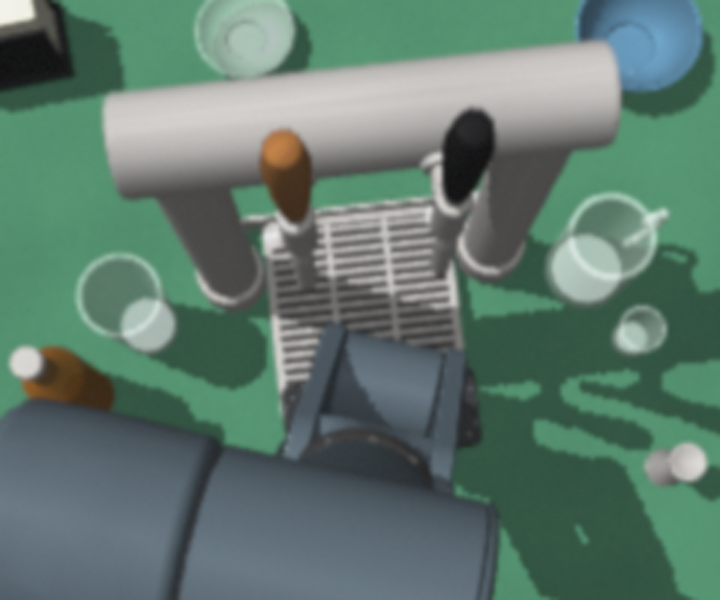

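Nearly home (no contact force yet). I'll press on in 0.5 mm rows.

>>> apply_moves(motion="-0.0005 0 0 0 0 0 0.087; -0.001 0 0 0 0 0 0.087; -0.0015 0 0 0 0 0 0.087; -0.002 0 0 0 0 0 0.087; -0.0025 0 0 0 0 0 0.087; -0.003 0 0 0 0 0 0.087; -0.003 0 0 0 0 0 0.087; -0.003 0 0 0 0 0 0.087")

```text
time_s: 16.2
position: [0.5638, -0.0144, 0.0126]
tcp_rot: [[-0.995, -0.102, 0.0], [-0.102, 0.995, -0.0], [-0.0, -0.0, -1.0]]
force: [-2.9, -0.4, 0.1]
opening: 0.998
```

>>> apply_moves(motion="-0.0005 0 0 0 0 0 0.087; -0.001 0 0 0 0 0 0.087; -0.0015 0 0 0 0 0 0.087; -0.002 0 0 0 0 0 0.087; -0.002 0 0 0 0 0 0.087; -0.002 0 0 0 0 0 0.087; -0.002 0 0 0 0 0 0.087; -0.002 0 0 0 0 0 0.087")

```text
time_s: 17.2
position: [0.5649, -0.0143, 0.0126]
tcp_rot: [[-0.995, -0.102, -0.001], [-0.102, 0.995, 0.0], [0.001, 0.0, -1.0]]
force: [-4.6, -1.2, 1.0]
opening: 1.003
```

>>> apply_moves(motion="-0.0005 0 0 0 0 0 0.087; -0.001 0 0 0 0 0 0.087; -0.0015 0 0 0 0 0 0.087; -0.002 0 0 0 0 0 0.087; -0.002 0 0 0 0 0 0.087; -0.002 0 0 0 0 0 0.087; -0.002 0 0 0 0 0 0.087; -0.002 0 0 0 0 0 0.087")

```text
time_s: 18.2
position: [0.5649, -0.0142, 0.0126]
tcp_rot: [[-0.995, -0.102, -0.006], [-0.102, 0.995, 0.0], [0.006, 0.001, -1.0]]
force: [-8.7, -3.4, 4.4]
opening: 0.999
```

```bash
python3 - <<'E'
from h import *
s=bot.read_state(); print(s['position'],s['force'],s['moment'],totower(s['position']))
for c in ['top','scene']:
    im=bot.capture(c); cv2.imwrite(f'pics/{c}8.png',im[:,:,::-1])
a=cv2.imread('pics/top8.png')[100:200,210:310]; cv2.imwrite('pics/top8z.png',cv2.resize(a,None,fx=6,fy=6,interpolation=cv2.INTER_CUBIC))
a=cv2.imread('pics/scene8.png')[130:260,150:300]; cv2.imwrite('pics/scene8z.png',cv2.resize(a,None,fx=4.5,fy=4.5,interpolation=cv2.INTER_CUBIC))
E
```

```text
[ 0.56494646 -0.01420862  0.01255152] [-8.70645364 -3.37585993  4.37035652] [-0.48703719  1.23202642 -0.04420302] (np.float64(-0.17287685393296143), np.float64(0.0018761707741990104))
```

View pics/top8z.png

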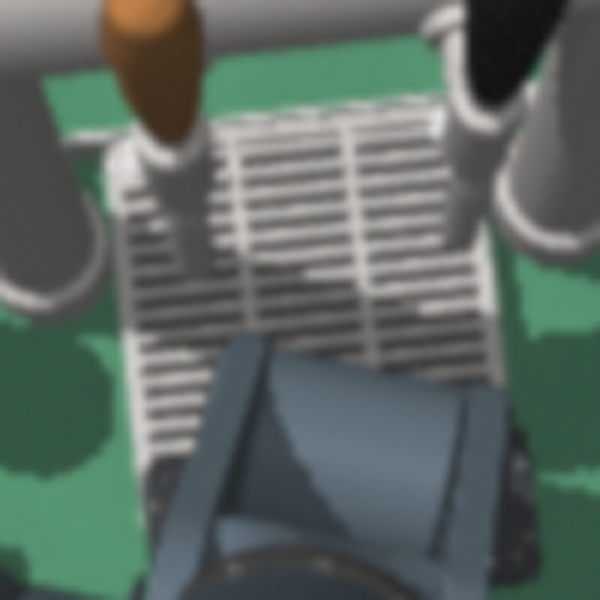

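View pics/scene8z.png

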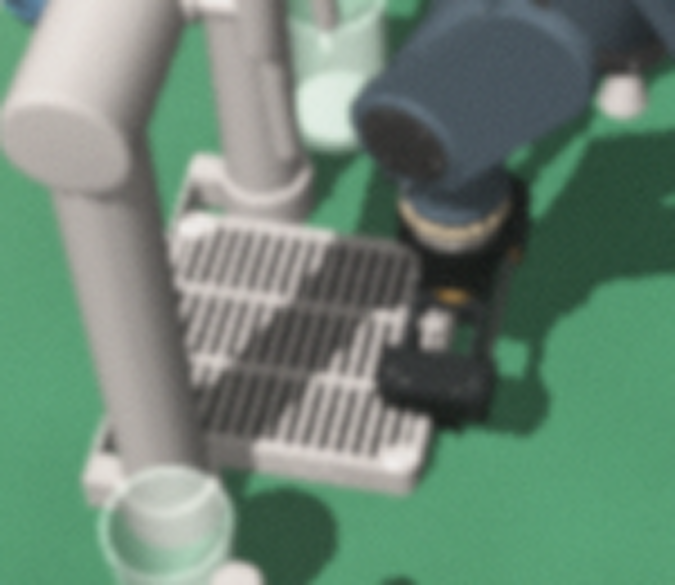

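>>> apply_moves(motion="-0.001 0 0 0 0 0 0.087; -0.002 0 0 0 0 0 0.087; -0.003 0 0 0 0 0 0.087; -0.003 0 0 0 0 0 0.087; -0.003 0 0 0 0 0 0.087; -0.003 0 0 0 0 0 0.087; -0.003 0 0 0 0 0 0.087; -0.003 0 0 0 0 0 0.087")

```text
time_s: 19.3
position: [0.5649, -0.0139, 0.0122]
tcp_rot: [[-0.995, -0.103, -0.012], [-0.103, 0.995, 0.001], [0.012, 0.002, -1.0]]
force: [-13.5, -5.2, 5.3]
opening: 1.003
```

Motion stopped with about 14 N, which matches contact with the guard. Backing away and inspecting.

>>> apply_moves(motion="0.003 0 0 0 0 0 0.087; 0.006 0 0 0 0 0 0.087; 0.012 0 0 0 0 0 0.087; 0.025 0 0 0 0 0 0.087; 0.04 0 0 0 0 0 0.087; 0.06 0 0 0 0 0 0.087; 0.09 0 -0.03 0 0 0 0.087; 0.12 0 -0.07 0 0 0 0.087")

```text
time_s: 20.3
position: [0.4501, -0.026, 0.0827]
tcp_rot: [[-0.995, -0.102, -0.001], [-0.102, 0.995, 0.0], [0.001, 0.0, -1.0]]
force: [0.4, -0.8, 1.0]
opening: 0.998
```

```bash
python3 - <<'E'
from h import *
s=bot.read_state(); print(s['position'],s['force'],totower(s['position']))
for c in ['top','scene']:
    im=bot.capture(c); cv2.imwrite(f'pics/{c}9.png',im[:,:,::-1])
a=cv2.imread('pics/top9.png')[100:220,200:320]; cv2.imwrite('pics/top9z.png',cv2.resize(a,None,fx=5,fy=5,interpolation=cv2.INTER_CUBIC))
a=cv2.imread('pics/scene9.png')[130:260,150:300]; cv2.imwrite('pics/scene9z.png',cv2.resize(a,None,fx=4.5,fy=4.5,interpolation=cv2.INTER_CUBIC))
E
```

```text
[ 0.45005474 -0.0260493   0.0827318 ] [ 0.3718911  -0.77946016  0.98517165] (np.float64(-0.2883770967608075), np.float64(0.0019111823589100553))
```

View pics/top9z.png

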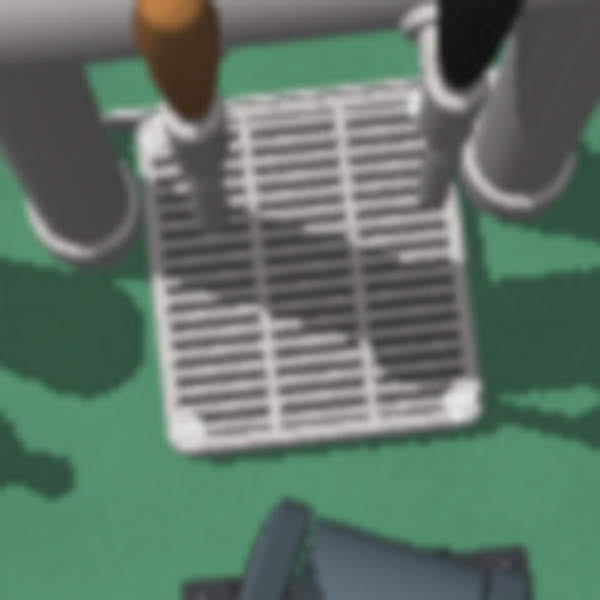

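View pics/scene9z.png

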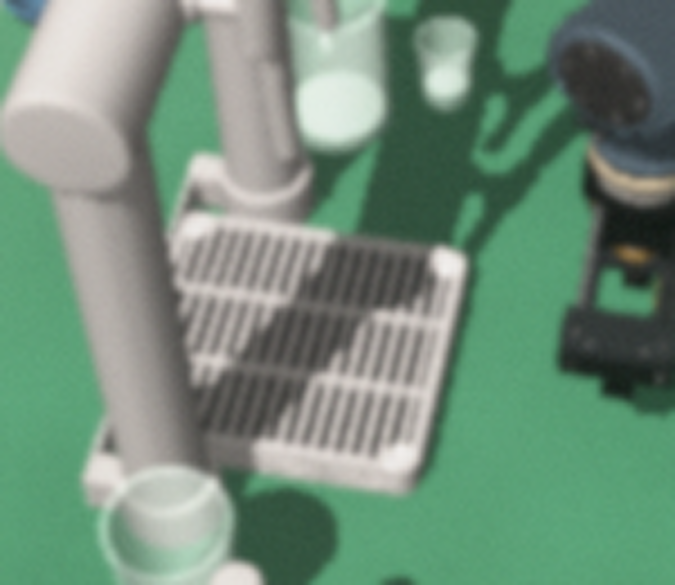

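```bash
python3 - <<'E'
from h import *
im=cv2.imread('pics/top9.png')
p,r=fit(dict(left=[(146,170),(167,420)],right=[(459,240),(479,385)],near=[(200,451),(455,424)]),off=(200,100),sc=5.)
print(p,r,totower(p),p[2]-TW[2])
p2,r=fit(dict(near=[(200,451),(455,424)],left=[(146,170)],right=[(459,240)]),off=(200,100),sc=5.);print(p2,r)
z=cv2.resize(im[100:220,200:320],None,fx=5,fy=5,interpolation=cv2.INTER_CUBIC)
def dr(P,col): cv2.polylines(z,[np.round((proj('top',P)-[200,100])*5+2).astype(int)],True,col,1)
dr(T(p,[(.11,.1,.03),(.11,-.1,.03),(-.11,-.1,.03),(-.11,.1,.03)]),(255,0,0))
dr(T(TW,[(.055,.152,.034),(.055,-.152,.034)]),(255,0,255))
cv2.imwrite('pics/ov9.png',z)
E
```

```text
[ 0.68307425 -0.00250898  0.09364897] [-1.8 -0.3 -2.2  0.1  0.5 -0.5] (np.float64(-0.05417218127291277), np.float64(0.0013681456615308122)) -0.009351028254704685
[ 0.68304596 -0.00216251  0.09025629] [ 0.8 -0.8 -1.9 -1.9]
```

View pics/ov9.png

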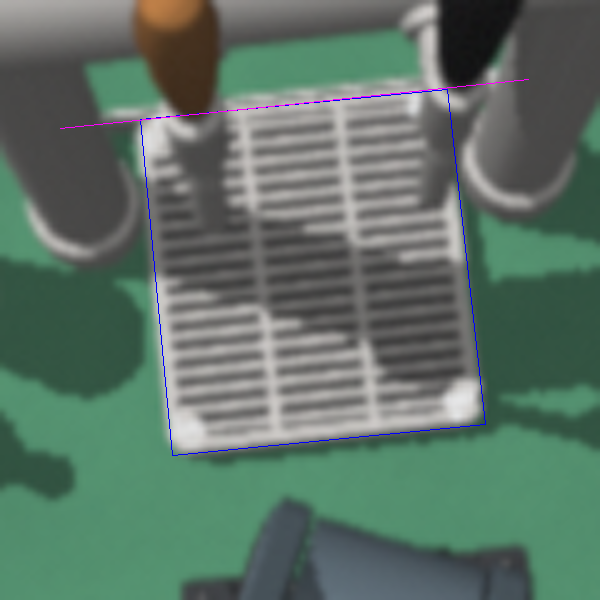

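```bash
python3 - <<'E'
from h import *
bot.capture('scene')
for n in ['pint','mug','bottle','coasters','shot','jigger','opener']:
    r=bot.find_in(n,'scene'); print(n,[(np.round(d['point'],3).tolist(),round(d['p'],2)) for d in r[:1]])
print(bot.read_state()['time_s']); bot.hand_in()
E
```

```text
pint [([0.683, 0.231, 0.112], 0.86)]
mug [([0.72, -0.211, 0.088], 0.66)]
bottle [([0.593, 0.314, 0.144], 0.83)]
coasters [([0.458, 0.266, 0.021], 0.8)]
shot [([0.655, -0.282, 0.04], 0.6)]
jigger []
opener [([0.352, 0.328, 0.005], 0.66)]
20.8
the job is handed in; nothing more can be done
```

I pushed the tray home between the column feet and against the splash guard, then backed the hand clear and handed in at about 21 s. No verdict is reported, so this rests on my own checks.

**How it was done:** I squared and centred the tray with a two-finger push on its left side. I then pushed it in from the near side in short checked steps until it stopped, with about 14 N on the fingers.

**Last checks:**

| Check | Measured | Required |
|---|---|---|
| Tray centre, tower x | about -54 mm, so the far side is at about +56 mm | far side between 51 and 58 mm |
| Tray sideways offset | about 1.4 mm | within 10 mm |
| Squareness to the tower | 0.009 to 0.013 rad | below 0.035 rad |
| Wrist force after backing off | about 1 N, which is near zero | touching nothing |

- **Measurement limits:** the camera measurements are good to about 2 mm, so the far-side figure is close to its upper limit. The contact force and the top picture both show the tray against the guard.
- **Bystanders:** the pint, mug, bottle, coasters, shot glass and opener were found within about 6 mm of their first positions, roughly the finder's own error. The finder did not report the jigger in the last picture, because the arm partly hid it in that view. The earlier top pictures, up to the final few millimetres of the push, showed it standing unmoved.

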